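# Find the roller gap of a dough sheeter with thickness strips

### The job

The thickness scale is missing from the dough sheeter, so find its roller gap with the steel thickness strips from the wooden rack: push each gently down between the rollers from above, thinnest first, feel whether it binds, and put every strip that slides loosely back in its own slot. Leave the first strip that the rollers grip standing upright between them by itself, its end through the nip and its wooden block clear of the rollers. Never force a strip or ram the machine, never let a loose strip drop onto the rollers, and do not disturb the jar, mug and tin.

Things in the scene. Friction and masses are not known exactly. Their poses are not given: they have to be found in the camera images.
- sheeter: white electric dough sheeter, off, fixed on the worktop: two level steel rollers (140 mm long, radius 20 mm, not turning) between side cheeks 144 mm apart inside; roller tops 125 mm, cheek tops 131 mm, motor at the -y end 122 mm high. Origin on the worktop under the rear roller's inner line; own y along the rollers, own x from front roller to rear roller; room for 45 mm of strip under the nip
- nip (a point): middle of the rear roller's inner line, 105 mm above the worktop, axes as the sheeter's. The rear roller is rigid; a gripped strip stands upright, width along own y, middle plane half its thickness towards -x from here. Entering takes up to 17 N, sliding 4 to 12 N; it stays when let go. A loose strip drags only if pushed sideways onto a roller; let go, it falls till its block lands on the rollers
- front (a point): point on the sheeter's base 60 mm in front (-x) of its origin, under the front roller. That roller is spring-backed: held towards the rear one with 5 N, it gives up to 2.5 mm (then 7.5 N) before a hard stop. The gap at rest is unknown, between 2.5 and 10 mm; it opens from the rear roller's inner line towards -x, so the front roller's place is unknown by as much
- rack: low wooden rack, fixed, 190 mm long (own y), 76 mm deep (own x), top 72 mm above the worktop, with four slots 44 mm apart in which the strips hang by their blocks in order of thickness, the thinnest at the own +y end; origin on the worktop under its middle
- strip_1: Thinnest of four steel strips: 5 mm thick (own x), 28 mm wide (own y), 55 mm long, lower end rounded, hanging under a dark wooden grip block 20 mm thick (x), 26 mm wide (y), 34 mm high with one brass dot on top; about 0.12 kg. Origin: middle of the block's underside, where the steel begins; own z up
- strip_2: Second of four steel strips: 7.5 mm thick (own x), 28 mm wide (own y), 55 mm long, lower end rounded, hanging under a dark wooden grip block 20 mm thick (x), 26 mm wide (y), 34 mm high with two brass dots on top; about 0.12 kg. Origin: middle of the block's underside, where the steel begins; own z up
- strip_3: Third of four steel strips: 10 mm thick (own x), 28 mm wide (own y), 55 mm long, lower end rounded, hanging under a dark wooden grip block 20 mm thick (x), 26 mm wide (y), 34 mm high with three brass dots on top; about 0.12 kg. Origin: middle of the block's underside, where the steel begins; own z up
- strip_4: Thickest of four steel strips: 12.5 mm thick (own x), 28 mm wide (own y), 55 mm long, lower end rounded, hanging under a dark wooden grip block 20 mm thick (x), 26 mm wide (y), 34 mm high with four brass dots on top; about 0.12 kg. Origin: middle of the block's underside, where the steel begins; own z up
- tip_1 (a point): middle of the lower end of strip_1, 55 mm under its origin
- slot_1 (a point): mouth of strip_1's slot, on the rack's top face on which its block rests; slot 33 mm along the rack's x, 3 mm wider than the strip along the rack's y (the strip's width lies along the rack's x)
- tip_2 (a point): middle of the lower end of strip_2, 55 mm under its origin
- slot_2 (a point): mouth of strip_2's slot, on the rack's top face on which its block rests; slot 33 mm along the rack's x, 3 mm wider than the strip along the rack's y (the strip's width lies along the rack's x)
- tip_3 (a point): middle of the lower end of strip_3, 55 mm under its origin
- slot_3 (a point): mouth of strip_3's slot, on the rack's top face on which its block rests; slot 33 mm along the rack's x, 3 mm wider than the strip along the rack's y (the strip's width lies along the rack's x)
- tip_4 (a point): middle of the lower end of strip_4, 55 mm under its origin
- slot_4 (a point): mouth of strip_4's slot, on the rack's top face on which its block rests; slot 33 mm along the rack's x, 3 mm wider than the strip along the rack's y (the strip's width lies along the rack's x)
- honey_jar: bystander: honey jar with dark lid, 61 mm wide, 82 mm high; origin under its middle
- mug_1: bystander: two-tone mug, 82 mm wide, 97 mm high; origin under its middle
- small_tin: bystander: small food tin, 57 mm wide, 72 mm high; origin under its middle
Mind the look-alikes: they are no part of the job. Leave any green look-alike of the rack alone.

How it is judged (in metres and radians):
On the way, in this order (a step that is already met when the one before it is completed fails the run):
1. the thinnest strip is tried: its end is through the nip between the rollers (z of tip_1 in the frame of nip between -0.038 and -0.004 m and x of tip_1 in the frame of nip between -0.02 and 0.008 m and y of tip_1 in the frame of nip between -0.06 and 0.06 m), for 0.2 s.
2. the thinnest strip already binds and is left standing in the nip, or the second strip is tried: its end is through the nip ((((z of tip_1 in the frame of nip between -0.038 and -0.004 m and x of tip_1 in the frame of nip between -0.02 and 0.008 m and y of tip_1 in the frame of nip between -0.06 and 0.06 m and contact force between strip_1 and sheeter between 1.5 and 9.5 N and angle between strip_1's own z axis and vertical below 0.2 rad and linear speed of strip_1 below 0.01 m/s) and contact force between the fingers and strip_1 below 0.05 N) or (z of tip_2 in the frame of nip between -0.038 and -0.004 m and x of tip_2 in the frame of nip between -0.02 and 0.008 m and y of tip_2 in the frame of nip between -0.06 and 0.06 m))), for 0.2 s.
At the end, for the whole second after the job is handed in: The first strip that binds (1, 2 or 3) stands by itself gripped between the rollers (1.5 to 9.5 N), its end 4 to 38 mm below the nip line, within 60 mm of the rollers' middle, upright within 0.2 rad, at rest; each other strip hangs upright in its own slot, block down, within 8 mm (horizontal distance between strip_4 and slot_4 below 0.008 m and distance between strip_4 and slot_4 below 0.009 m and angle between strip_4's own z axis and vertical below 0.12 rad and linear speed of strip_4 below 0.02 m/s and (((z of tip_1 in the frame of nip between -0.038 and -0.004 m and x of tip_1 in the frame of nip between -0.02 and 0.008 m and y of tip_1 in the frame of nip between -0.06 and 0.06 m and contact force between strip_1 and sheeter between 1.5 and 9.5 N and angle between strip_1's own z axis and vertical below 0.2 rad and linear speed of strip_1 below 0.01 m/s) and (horizontal distance between strip_2 and slot_2 below 0.008 m and distance between strip_2 and slot_2 below 0.009 m and angle between strip_2's own z axis and vertical below 0.12 rad and linear speed of strip_2 below 0.02 m/s) and (horizontal distance between strip_3 and slot_3 below 0.008 m and distance between strip_3 and slot_3 below 0.009 m and angle between strip_3's own z axis and vertical below 0.12 rad and linear speed of strip_3 below 0.02 m/s)) or ((z of tip_2 in the frame of nip between -0.038 and -0.004 m and x of tip_2 in the frame of nip between -0.02 and 0.008 m and y of tip_2 in the frame of nip between -0.06 and 0.06 m and contact force between strip_2 and sheeter between 1.5 and 9.5 N and angle between strip_2's own z axis and vertical below 0.2 rad and linear speed of strip_2 below 0.01 m/s) and (horizontal distance between strip_1 and slot_1 below 0.008 m and distance between strip_1 and slot_1 below 0.009 m and angle between strip_1's own z axis and vertical below 0.12 rad and linear speed of strip_1 below 0.02 m/s) and (horizontal distance between strip_3 and slot_3 below 0.008 m and distance between strip_3 and slot_3 below 0.009 m and angle between strip_3's own z axis and vertical below 0.12 rad and linear speed of strip_3 below 0.02 m/s)) or ((z of tip_3 in the frame of nip between -0.038 and -0.004 m and x of tip_3 in the frame of nip between -0.02 and 0.008 m and y of tip_3 in the frame of nip between -0.06 and 0.06 m and contact force between strip_3 and sheeter between 1.5 and 9.5 N and angle between strip_3's own z axis and vertical below 0.2 rad and linear speed of strip_3 below 0.01 m/s) and (horizontal distance between strip_1 and slot_1 below 0.008 m and distance between strip_1 and slot_1 below 0.009 m and angle between strip_1's own z axis and vertical below 0.12 rad and linear speed of strip_1 below 0.02 m/s) and (horizontal distance between strip_2 and slot_2 below 0.008 m and distance between strip_2 and slot_2 below 0.009 m and angle between strip_2's own z axis and vertical below 0.12 rad and linear speed of strip_2 below 0.02 m/s)))); the robot touches nothing.
It fails at once if a strip or the robot is forced against the sheeter with more than 25 N (contact force between sheeter and anything else above 25 N).
It fails at once if a strip is let drop or pushed down onto the rollers until its block lands on them (its end more than 39 mm below the nip line) ((z of tip_1 in the frame of nip between -0.09 and -0.039 m and x of tip_1 in the frame of nip between -0.02 and 0.008 m and y of tip_1 in the frame of nip between -0.06 and 0.06 m) or (z of tip_2 in the frame of nip between -0.09 and -0.039 m and x of tip_2 in the frame of nip between -0.02 and 0.008 m and y of tip_2 in the frame of nip between -0.06 and 0.06 m) or (z of tip_3 in the frame of nip between -0.09 and -0.039 m and x of tip_3 in the frame of nip between -0.02 and 0.008 m and y of tip_3 in the frame of nip between -0.06 and 0.06 m) or (z of tip_4 in the frame of nip between -0.09 and -0.039 m and x of tip_4 in the frame of nip between -0.02 and 0.008 m and y of tip_4 in the frame of nip between -0.06 and 0.06 m)).
It fails at once if the jar, mug or tin is moved by more than 20 mm (distance of any of honey_jar, mug_1, small_tin from where it was at the start of the episode above 0.02 m).
It also fails if it takes over 72 s, if anything falls off the work surface, if the arm or the gripper's body presses on something with over 40 N, if the wrist force passes 120 N, or if a joint passes its speed limit or range.

### The arm

A 7-joint arm with a two-finger parallel gripper is mounted at the origin on a cart in front of the work surface, level with it; the furniture and walls round the work are solid. World frame = base frame: x ahead of the robot, y to its left, z up, the work surface at z = 0. Lengths are in mm, angles in rad, forces in N, time in s.
With the tool pointing down it reaches from about 425 to 925 mm from the base axis. Payload 6.8 kg.
Tool frame: the origin (TCP) lies midway between the tips of the shut fingers; the grasp point (between the pads) lies 19 mm behind it (ctrl.grip_point_offset is the distance from the TCP to the grasp point, in mm); z points along the fingers, y is the line along which they close (so a half turn about z gives the same grasp; the last joint's range is limited). The gripper opens to 85 mm and grips with 20 to 120 N. Pads are 22 mm wide; open, the fingers measure 114 mm over their backs; the gripper's body (76 mm by 85 mm) begins 54 mm behind the grasp point. The pads swing forward as they close: fully open they stand 13 mm farther back than shut.
Start: joints at [1.205, 0.477, 0.022, 1.555, -0.011, 1.109, -0.083], TCP at [172.102, -652.708, 231.308] pointing down, gripper open.
Joint ranges: [-2.96, 2.96], [-0.34, 2.1], [-1.41, 1.46], [0.24, 2.44], [-1.37, 4.51], [0.17, 1.92], [-2.96, 2.96]. Speed limits (rad/s): [2.39, 2.39, 3.14, 3.14, 3.14, 3.14, 3.14].

### API

Orientations are given as a rotation vector (axis times angle).
In Python, from workcell import ctrl, eyes gives the robot as it stands.
- The arm moves only by the shell command python3 -m pendant 'ROWS' [OPENING] [FORCE]. ROWS is JSON, a list that holds one entry, the list of rows, each a list of 6 numbers: the shift along the tool's x, y, z in cm, then the turn, a rotation vector about the tool's x, y, z in degrees. In form: [[[dx, dy, dz, ax, ay, az], ...]]. A call has 1 to 12 rows; each row shifts and turns the commanded pose from where the row before left it, along the tool's axes as they then stand; what a row does not reach is not made up. A row lasts 1/8 s, in which the tool goes at most 62.5 mm and 10.7 degrees, less where a joint would pass 70% of its speed; a pose out of reach is approached as far as the arm can. A call with a gripper value outside its range is refused whole. OPENING is the closure, from 0 (fully open) to 1 (shut), set as the call begins (- or left out, the last holds). The fingers move at their own pace and stop on an object; FORCE is the grip in N (left out, the last holds). Time passes only in rows, so rows that do not move let the fingers close. It gives the time, the measured TCP pose, the force, the opening and the grip force at its end, in the units of the state.
- ctrl.sense(): the state, without advancing time (a new reading comes with each control period).
- eyes.camera(name): name is "scene" or "top" or "wrist"; returns a dict with "pixels" (420x560x3 uint8, red, green, blue), "z_map" (420x560 float32, mm along the optical axis (not along the pixel's ray), 0 where there is no reading), "intrinsics" (3x3 intrinsics, pixels), "eye" and "attitude" of the camera in the world. Camera axes: x right, y down, z forward; pixel columns grow to the right and rows downward; lengths in mm; the calibration is good to about 2 mm. A picture is of the moment at which its call begins.
- ctrl.finish_job(): hands the job in; it is judged then, once.
The state is a dict: "time_s": time; "qpos": joint angles; "joint_vel": joint speeds; "joint_efforts": joint torques, N m; "ee_pos": TCP position; "ee_rot": TCP orientation; "contact_force": force on the tool from outside, world axes, zero at the start; "moment": the same for the moment, N m; "width": finger opening in mm; "gripper_force": force on a finger pad.
Only numpy, scipy, OpenCV 4.12 (cv2) and the standard library are available. Lean on these libraries where they do the work, as an engineer would, in place of code of your own. Each camera call takes 0.05 s, during which the arm holds its last target. There are 200 camera calls.

## Working session

There is one attempt and no reset: what is moved stays moved. The work goes in short steps, Python scripts to look and compute and a shell command to move; the robot and the scene stay as the last step left them, time stands still between calls to the robot, and variables do not carry over. Pictures are saved under pics/ and viewed, at most 10 in all, crops included, and the job is handed in when it is done.

```bash
ls; mkdir -p pics; cat > h.py <<'E'
import numpy as np,cv2
from workcell import ctrl,eyes
from scipy.spatial.transform import Rotation as R
def cam(n):
    c=eyes.camera(n); 
    A=np.array(c["attitude"],float); c["R"]=A if A.shape==(3,3) else (R.from_rotvec(A).as_matrix() if A.size==3 else R.from_quat(A).as_matrix())
    return c
def pts(c):
    K=np.array(c["intrinsics"]);z=c["z_map"];h,w=z.shape
    u,v=np.meshgrid(np.arange(w),np.arange(h))
    P=np.stack([(u-K[0,2])/K[0,0]*z,(v-K[1,2])/K[1,1]*z,z],-1)
    return P@c["R"].T+np.array(c["eye"])
def ray(c,u,v,z):
    K=np.array(c["intrinsics"]);d=c["R"]@np.array([(u-K[0,2])/K[0,0],(v-K[1,2])/K[1,1],1]);e=np.array(c["eye"])
    return e+d*(z-e[2])/d[2]
def save(c,f,box=None,s=1):
    im=c["pixels"][:,:,::-1]
    if box: im=im[box[1]:box[3],box[0]:box[2]]
    cv2.imwrite("pics/"+f,cv2.resize(im,None,fx=s,fy=s,interpolation=cv2.INTER_CUBIC))
E
python3 - <<'E'
from h import *
import pickle
for n in ["top","scene"]:
    c=cam(n); save(c,n+"0.png",None,1.4); print(n,c["eye"],np.array(c["attitude"]).tolist(),np.array(c["intrinsics"]).tolist()); pickle.dump(c,open(n+".pkl","wb"))
print(ctrl.sense())
E
```

```text
pics
top [ 364.48257937   60.82992403 1516.43713072] [-2.1515673310589105, 2.141116810079443, -0.24443217720921853] [[452.44254254708574, 0.0, 293.44285697274086], [0.0, 452.44254254708574, 210.90407384167355], [0.0, 0.0, 1.0]]
scene [-141.58151404  585.15280195  770.59433837] [-1.1128822339823303, 2.2290548823239535, -1.1584016641966934] [[425.89540544443423, 0.0, 287.5847902606028], [0.0, 425.89540544443423, 212.83451776296616], [0.0, 0.0, 1.0]]
{'time_s': 0.1, 'qpos': array([ 1.20488015,  0.47771004,  0.02236576,  1.55633076, -0.01149473,
        1.10932292, -0.08310303]), 'joint_vel': array([-0.00034707, -0.00207612,  0.00029927, -0.00294003, -0.00050817,
       -0.00179832,  0.0010605 ]), 'joint_efforts': array([ 3.60804959e-03, -5.97761106e+01,  1.61296964e+00, -2.81955010e+01,
        1.27021325e-02,  5.04994081e-03, -3.66959489e-05]), 'ee_pos': array([ 171.9436517 , -652.18513577,  230.43757362]), 'ee_rot': array([-3.11393367e+00, -4.03648058e-01,  5.39622659e-04]), 'contact_force': array([0.31354166, 0.42743431, 0.09656795]), 'moment': array([ 0.0152959 ,  0.00418374, -0.02740139]), 'gripper_force': 0.0, 'width': 85.85385236337271}
```

View pics/top0.png

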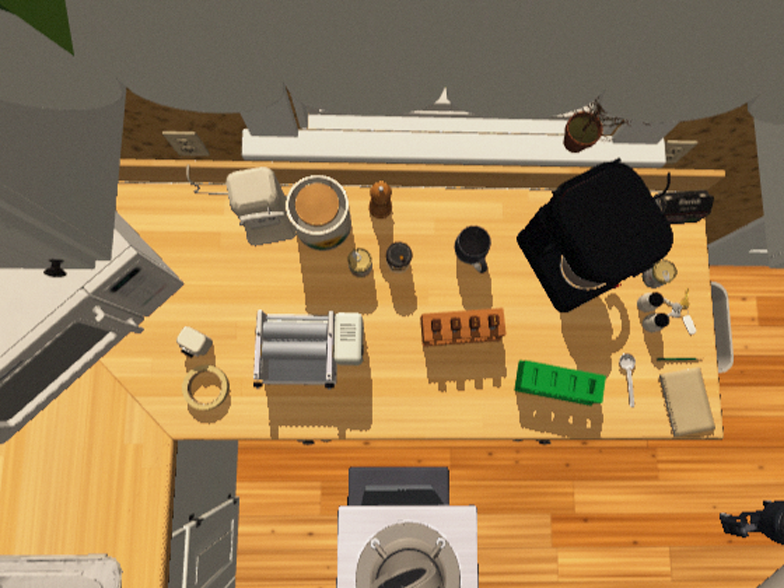

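View pics/scene0.png

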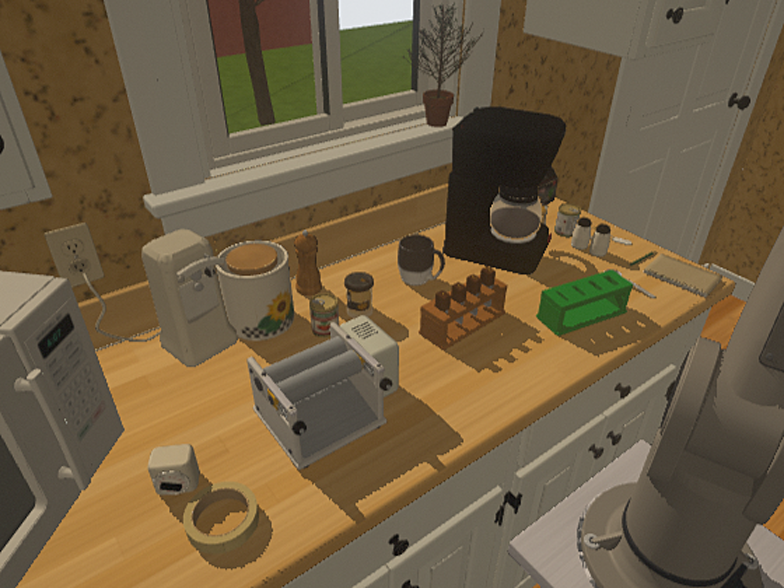

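The top view shows the sheeter around (295,350) with its motor on the right (−y), the brown rack with four dark blocks around (463,327), and the green look-alike at (560,382). The scene view shows the rack's blocks and the rollers. I'll measure both next.

```bash
python3 - <<'E'
from h import *
import pickle
c=pickle.load(open("top.pkl","rb")); P=pts(c); im=c["pixels"]; hsv=cv2.cvtColor(im,cv2.COLOR_RGB2HSV)
u0,v0,u1,v1=297,215,365,252
reg=np.zeros(im.shape[:2],bool);reg[v0:v1,u0:u1]=1
Z=P[...,2]
print("hsv rack",hsv[240,330],"block",hsv[233,311], "z",Z[240,330],Z[233,311])
for nm,lo,hi,z in [("blk",95,120,106),("top",62,82,72)]:
    m=(reg&(Z>lo)&(Z<hi)).astype(np.uint8)
    if nm=="top": 
        m=(reg&(Z>62)).astype(np.uint8)
        ct=max(cv2.findContours(m,0,1)[0],key=cv2.contourArea)
        w=np.array([ray(c,*p[0],72)[:2] for p in ct],np.float32); print("rack",cv2.minAreaRect(w))
    else:
        n,l,s,ce=cv2.connectedComponentsWithStats(m)
        for i in range(1,n):
            if s[i,4]>8:
                w=np.array([ray(c,x,y,106)[:2] for y,x in zip(*np.where(l==i))]);print("blk",s[i,4],w.mean(0),P[l==i].mean(0))
u0,v0,u1,v1=175,215,265,280
reg[:]=0;reg[v0:v1,u0:u1]=1
m=reg&(Z>127)&(Z<140)
n,l,s,ce=cv2.connectedComponentsWithStats(m.astype(np.uint8))
for i in range(1,n):
    if s[i,4]>8: 
        w=np.array([ray(c,x,y,131)[:2] for y,x in zip(*np.where(l==i))],np.float32);print("cheek",s[i,4],cv2.minAreaRect(w))
m=reg&(Z>121)&(Z<128)
n,l,s,ce=cv2.connectedComponentsWithStats(m.astype(np.uint8))
for i in range(1,n):
    if s[i,4]>15:
        w=np.array([ray(c,x,y,125)[:2] for y,x in zip(*np.where(l==i))],np.float32);print("rol/mot",s[i,4],cv2.minAreaRect(w))
big=np.hstack([cv2.resize(im[210:285,172:262],None,fx=4.4,fy=4.4,interpolation=2),cv2.resize(im[210:285,290:380],None,fx=4.4,fy=4.4,interpolation=2)])
s=pickle.load(open("scene.pkl","rb"))["pixels"]
b2=np.hstack([cv2.resize(s[225:340,175:290],(396,270),interpolation=2),cv2.resize(s[185:255,290:370],(396,270),interpolation=2)])
cv2.imwrite("pics/crop.png",np.vstack([cv2.resize(big,(792,330)),b2])[:,:,::-1])
E
```

```text
hsv rack [ 12 187 162] block [ 11 176  81] z 74.93812985421346 103.8414120736229
blk 57 [ 570.38921683 -191.93463473] [ 570.40921564 -191.96352288  105.82509078]
blk 52 [559.85032501 -60.27161718] [559.92118284 -60.3136864  105.49689818]
blk 49 [ 562.28191835 -104.1416452 ] [ 562.25080692 -104.11200174  106.22152738]
blk 56 [ 565.55242655 -147.5579906 ] [ 565.53846565 -147.54134297  106.09037884]
rack ((564.7120361328125, -126.31523895263672), (66.0813217163086, 190.9219512939453), 4.669986248016357)
cheek 160 ((510.2405700683594, 331.0240173339844), (12.55147933959961, 149.4490966796875), 89.33271789550781)
cheek 160 ((509.5314636230469, 175.7577362060547), (11.612183570861816, 147.1304473876953), 89.44923400878906)
cheek 18 ((545.1231079101562, 270.16357421875), (12.327567100524902, 27.397871017456055), 0.37246447801589966)
cheek 19 ((546.1717529296875, 199.94937133789062), (27.561805725097656, 10.935745239257812), 63.765472412109375)
cheek 11 ((499.5555114746094, 194.5318145751953), (12.462226867675781, 12.138498306274414), 1.4631224870681763)
rol/mot 326 ((548.1588134765625, 258.0533447265625), (158.28587341308594, 51.863182067871094), 81.22052764892578)
rol/mot 390 ((526.9103393554688, 137.67910766601562), (102.4905014038086, 55.38660430908203), 0.8733313083648682)
rol/mot 315 ((498.33282470703125, 256.92242431640625), (33.62982177734375, 142.52603149414062), 0.32591283321380615)
```

View pics/crop.png

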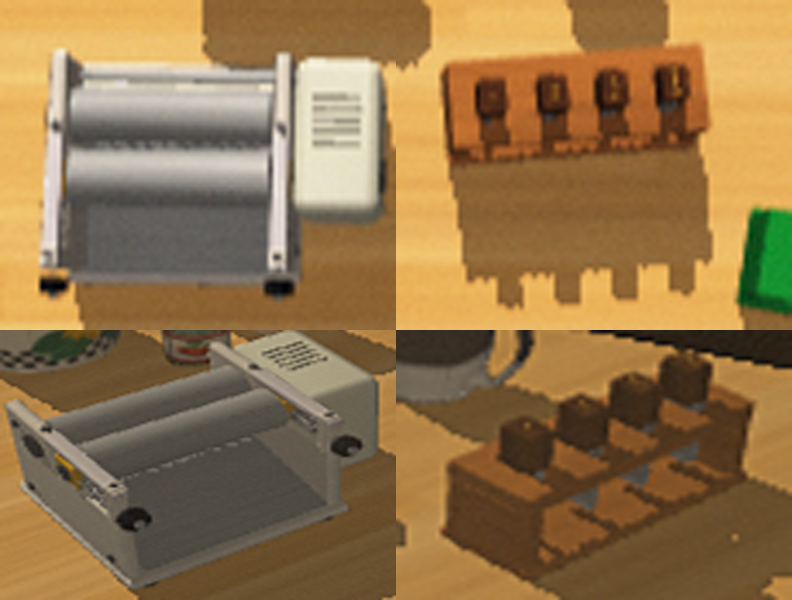

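The crops confirm that one dot and the thinnest shadow are at the left (+y) end of the rack, and that the motor is at −y. I'll fly in and measure finely with the wrist camera.

```bash
cat >> h.py <<'E'
def plan(x,y,z,yaw,s=None):
    s=s or ctrl.sense(); M=R.from_rotvec(s["ee_rot"]).as_matrix()
    d=M.T@(np.array([x,y,z])-s["ee_pos"])/10
    a=np.radians(yaw); T=np.array([[np.cos(a),np.sin(a),0],[np.sin(a),-np.cos(a),0],[0,0,-1]]).T
    T=np.column_stack([[np.cos(a),np.sin(a),0],[np.sin(a),-np.cos(a),0],[0,0,-1]])
    print("shift cm (old axes)",d.round(3),"(new axes)",(T.T@(np.array([x,y,z])-s["ee_pos"])/10).round(3),"turn deg",np.degrees(R.from_matrix(M.T@T).as_rotvec()).round(2))
def st():
    s=ctrl.sense();M=R.from_rotvec(s["ee_rot"]).as_matrix()
    print("t",round(s["time_s"],2),"pos",s["ee_pos"].round(2),"yaw",np.degrees(np.arctan2(M[1,0],M[0,0])).round(2),"tilt z",M[:,2].round(4),"F",s["contact_force"].round(2),"w",round(s["width"],1),"gf",round(s["gripper_force"],1),"q7",s["qpos"][6].round(2))
E
python3 - <<'E'
from h import *
st(); plan(545,-126,330,94.6)
c=cam("wrist");s=ctrl.sense();M=R.from_rotvec(s["ee_rot"]).as_matrix()
print("cam in tool",(M.T@(np.array(c["eye"])-s["ee_pos"])).round(1),"\n",(M.T@c["R"]).round(3),np.array(c["intrinsics"])[0])
E
```

```text
t 0.1 pos [ 171.94 -652.19  230.44] yaw 14.77 tilt z [-5.0e-04  1.5e-03 -1.0e+00] F [0.31 0.43 0.1 ] w 85.9 gf 0.0 q7 -0.08
shift cm (old axes) [ 49.487 -41.384  -9.895] (new axes) [49.457 41.405 -9.956] turn deg [-8.000e-02 -6.000e-02 -7.983e+01]
cam in tool [  80.3    1.7 -142.6] 
 [[-0.    -0.948 -0.317]
 [ 1.     0.    -0.001]
 [ 0.001 -0.317  0.948]] [324.65715457   0.         280.71780726]
```

```bash
python3 -m pendant '[[[3,-2.5,-0.8,0,0,0],[4.2,-3.5,-0.9,0,0,0],[4.2,-3.5,-0.9,0,0,0],[4.2,-3.5,-0.9,0,0,0],[4.2,-3.5,-0.9,0,0,0],[4.2,-3.5,-0.9,0,0,0],[4.2,-3.5,-0.9,0,0,0],[4.2,-3.5,-0.9,0,0,0],[4.2,-3.5,-0.9,0,0,0],[4.2,-3.5,-0.9,0,0,0],[4.2,-3.5,-0.8,0,0,0],[4.2,-3.5,-0.1,0,0,0]]]' && python3 -m pendant '[[[0.2,-0.2,0,0,0,-10],[0,0,0,0,0,-10],[0,0,0,0,0,-10],[0,0,0,0,0,-10],[0,0,0,0,0,-10],[0,0,0,0,0,-10],[0,0,0,0,0,-10],[0,0,0,0,0,-10],[0,0,0,0,0,0],[0,0,0,0,0,0]]]' 0
python3 - <<'E'
from h import *
import pickle
st(); c=cam("wrist"); c["s"]=ctrl.sense(); pickle.dump(c,open("wr.pkl","wb")); save(c,"wr.png",None,1.4)
plan(480,257,330,179.5)
E
```

```text
time_s: 1.65
ee_pos: [544.3, -129.4, 329.9]
ee_rot: [3.115, 0.403, 0.002]
contact_force: [0.3, -0.3, -0.3]
width: 85.7
gripper_force: 0.0
time_s: 2.9
ee_pos: [544.6, -128.5, 329.2]
ee_rot: [-2.131, -2.308, 0.0]
contact_force: [0.1, 0.2, 0.3]
width: 85.2
gripper_force: 0.0
t 2.9 pos [ 544.64 -128.46  329.17] yaw 94.57 tilt z [-2.e-04  0.e+00 -1.e+00] F [0.09 0.17 0.34] w 85.2 gf 0.0 q7 0.08
shift cm (old axes) [38.936 -3.346 -0.08 ] (new axes) [ 6.802 38.483 -0.081] turn deg [-1.000e-02 -1.000e-02 -8.489e+01]
```

View pics/wr.png

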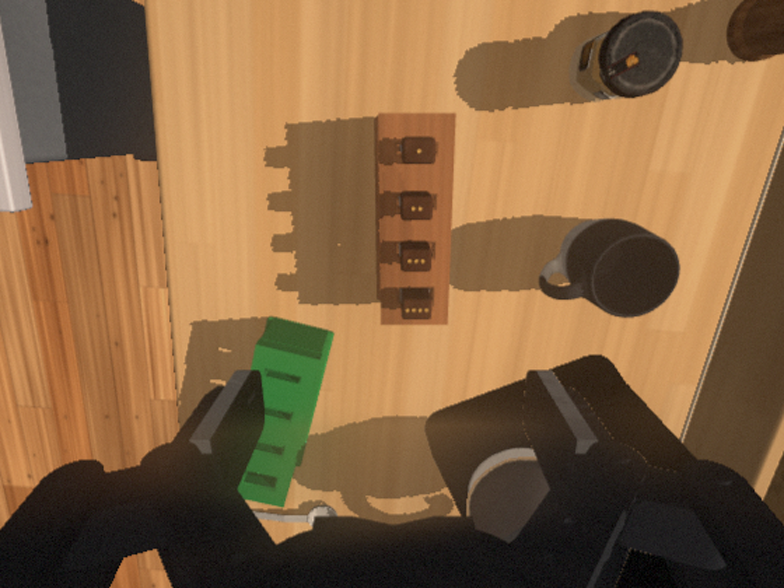

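The wrist view shows the blocks in order, one dot at (418,150) through four at (417,303). Next, the view of the rollers.

```bash
python3 - <<'E'
from h import *
import pickle
c=pickle.load(open("wr.pkl","rb"));P=pts(c);Z=P[...,2];hsv=cv2.cvtColor(c["pixels"],cv2.COLOR_RGB2HSV)
reg=np.zeros(Z.shape,bool);reg[70:240,255:335]=1
m=(reg&(Z>98)&(Z<115)).astype(np.uint8);n,l,s,ce=cv2.connectedComponentsWithStats(m)
B=[]
for i in range(1,n):
    if s[i,4]>50:
        w=np.array([ray(c,x,y,106)[:2] for y,x in zip(*np.where(l==i))],np.float32);r=cv2.minAreaRect(w);print("blk",s[i,4],Z[l==i].mean().round(1),np.round(r[0],1),np.round(r[1],1),round(r[2],1));B.append(r[0])
B=np.array(B)
m=(reg&(Z>66)&(Z<78)).astype(np.uint8);ct=max(cv2.findContours(m,0,1)[0],key=cv2.contourArea)
w=np.array([ray(c,*p[0],72)[:2] for p in ct],np.float32);print("rack",cv2.minAreaRect(w),Z[m>0].mean())
d=B[0]-B[-1];print("yaw",np.degrees(np.arctan2(-d[0],d[1])),np.diff(B,axis=0).round(1).tolist())
plan(600,257,270,179.5)
E
```

```text
blk 446 105.6 [557.7 -61.6] [25.2 18.7] 4.6
blk 405 105.5 [ 560.3 -105.4] [25.  19.1] 4.6
blk 381 105.3 [ 563.8 -148.4] [24.8 20.6] 4.6
blk 347 105.1 [ 568.5 -191.4] [24.5 20.8] 4.6
rack ((562.944580078125, -127.46715545654297), (63.984859466552734, 189.5022430419922), 4.672369480133057) 71.94976568721493
yaw 4.769049392247625 [[2.6, -43.7], [3.5, -43.0], [4.7, -43.0]]
shift cm (old axes) [37.971  8.617  5.917] (new axes) [-5.198 38.588  5.919] turn deg [-1.000e-02 -1.000e-02 -8.489e+01]
```

```bash
python3 -m pendant '[[[2,0.6,0.3,0,0,0],[4.5,1,0.6,0,0,0],[4.5,1,0.7,0,0,0],[4.5,1,0.7,0,0,0],[4.5,1,0.7,0,0,0],[4.5,1,0.7,0,0,0],[4.5,1,0.7,0,0,0],[4.5,1,0.7,0,0,0],[4.5,1,0.7,0,0,0]]]' && python3 -m pendant '[[[0,0,0,0,0,-8.5],[0,0,0,0,0,-8.5],[0,0,0,0,0,-8.5],[0,0,0,0,0,-8.5],[0,0,0,0,0,-8.5],[0,0,0,0,0,-8.5],[0,0,0,0,0,-8.5],[0,0,0,0,0,-8.5],[0,0,0,0,0,-8.5],[0,0,0,0,0,-8.4],[0,0,0,0,0,0],[0,0,0,0,0,0]]]'
python3 - <<'E'
from h import *
import pickle
st(); c=cam("wrist"); c["s"]=ctrl.sense(); pickle.dump(c,open("ws.pkl","wb")); save(c,"ws.png",None,1.4)
E
```

```text
time_s: 4.08
ee_pos: [599.1, 258.8, 271.0]
ee_rot: [2.13, 2.309, -0.0]
contact_force: [0.6, -0.4, -0.1]
width: 85.4
gripper_force: 0.0
time_s: 5.58
ee_pos: [598.9, 257.4, 271.2]
ee_rot: [-0.015, -3.141, 0.0]
contact_force: [-0.9, 0.5, -0.0]
width: 85.8
gripper_force: 0.0
t 5.58 pos [598.87 257.42 271.18] yaw 179.46 tilt z [-1.e-04 -1.e-04 -1.e+00] F [-0.93  0.49 -0.03] w 85.8 gf 0.0 q7 0.69
```

View pics/ws.png

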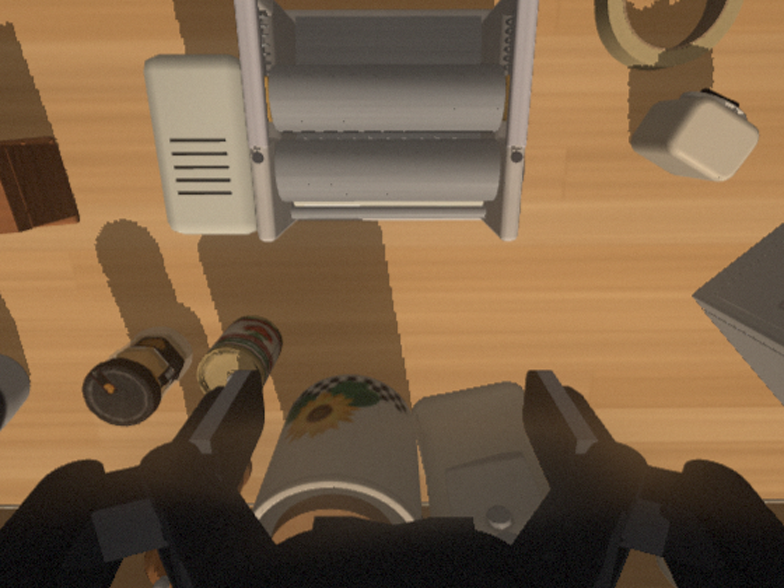

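The front roller spans rows 65–132, the rear roller 138–200, and the cheeks run along columns 250 and 520. I'll fit the cylinders from depth.

```bash
python3 - <<'E'
from h import *
import pickle
from scipy.optimize import least_squares
c=pickle.load(open("ws.pkl","rb"));P=pts(c);im=c["pixels"]
def fit(v0,v1,name):
    Q=P[v0:v1,205:348].reshape(-1,3);Q=Q[(Q[:,2]>110)&(Q[:,2]<130)]
    f=lambda p:np.hypot(Q[:,0]-p[0]-p[1]*(Q[:,1]-257),Q[:,2]-p[2])-p[3]
    r=least_squares(f,[Q[:,0].mean(),0,105,20],loss="soft_l1");
    f2=lambda p:np.hypot(Q[:,0]-p[0]-p[1]*(Q[:,1]-257),Q[:,2]-p[2])-20
    r2=least_squares(f2,[Q[:,0].mean(),0,105],loss="soft_l1")
    print(name,len(Q),r.x.round(3),r2.x.round(3),np.abs(f2(r2.x)).mean().round(2), Q[:,2].max())
    return r2.x
a=fit(47,94,"front");b=fit(99,142,"rear")
print("gap",b[0]-a[0]-40,"inner rear x",b[0]-20)
# inside cheek edges at z=131
m=((P[...,2]>128)&(P[...,2]<136)).astype(np.uint8);m[180:]=0
n,l,s,ce=cv2.connectedComponentsWithStats(m)
for i in range(1,n):
    if s[i,4]>150:
        w=np.array([ray(c,x,y,131)[:2] for y,x in zip(*np.where(l==i))],np.float32);print(s[i].tolist(),cv2.minAreaRect(w))
# image-profile of gap at columns
g=cv2.cvtColor(im,cv2.COLOR_RGB2GRAY)
for u in (240,300,330): print(u,g[86:106,u].tolist(),[float(ray(c,u,v,105)[0].round(1)) for v in (92,100)])
E
```

```text
front 6612 [4.97284e+02 7.00000e-03 1.05177e+02 1.96290e+01] [4.97260e+02 7.00000e-03 1.04742e+02] 0.5 127.32768976970596
rear 5928 [5.41210e+02 7.00000e-03 1.05277e+02 1.95480e+01] [5.41271e+02 7.00000e-03 1.04753e+02] 0.48 127.55785353948488
gap 4.011185230786623 inner rear x 521.2710362341296
[167, 0, 29, 172, 1881] ((514.9638061523438, 175.1982421875), (11.767563819885254, 132.96156311035156), 89.2861557006836)
[358, 0, 26, 171, 1970] ((515.9656982421875, 329.28570556640625), (11.798457145690918, 132.08494567871094), 89.69578552246094)
240 [141, 142, 139, 135, 132, 128, 129, 86, 63, 82, 85, 86, 83, 77, 69, 73, 74, 75, 72, 74] [515.1, 522.0]
300 [138, 138, 137, 134, 131, 131, 133, 94, 69, 82, 84, 83, 97, 82, 72, 70, 72, 74, 74, 78] [515.6, 522.5]
330 [140, 140, 136, 134, 134, 136, 130, 87, 70, 81, 86, 84, 85, 71, 68, 68, 72, 74, 73, 75] [515.9, 522.8]
```

The gap looks to be about 4 mm, so strip 1 should bind, and the force will confirm it. Going to strip 1.

```bash
python3 -m pendant '[[[0,0,0,0,0,8.5],[0,0,0,0,0,8.5],[0,0,0,0,0,8.5],[0,0,0,0,0,8.5],[0,0,0,0,0,8.5],[0,0,0,0,0,8.5],[0,0,0,0,0,8.5],[0,0,0,0,0,8.5],[0,0,0,0,0,8.5],[0,0,0,0,0,8.3],[0,0,0,0,0,0]]]' 0 >/dev/null
python3 - <<'E'
from h import *
st(); plan(557.9,-61.7,140,94.65)
E
```

```text
t 7.0 pos [598.78 257.66 271.57] yaw 94.87 tilt z [ 6.e-04 -3.e-04 -1.e+00] F [-0.08 -0.23  0.08] w 85.7 gf 0.0 q7 -0.65
shift cm (old axes) [-31.469  -6.792  13.163] (new axes) [-31.499  -6.663  13.157] turn deg [0.03 0.02 0.22]
```

```bash
python3 -m pendant '[[[-2.5,-0.8,0,0,0,0],[-4.5,-0.9,0.5,0,0,0.2],[-4.5,-1,1,0,0,0],[-4.5,-1,1.8,0,0,0],[-4.5,-1,2.2,0,0,0],[-4.5,-1,2.6,0,0,0],[-4.5,-0.9,2.8,0,0,0],[-2,-0.1,2.2,0,0,0],[0,0,0,0,0,0],[0,0,0,0,0,0]]]' 0 >/dev/null
python3 - <<'E'
from h import *
st(); plan(557.9,-61.7,77,94.65)
E
```

```text
t 8.25 pos [558.79 -60.25 141.35] yaw 94.81 tilt z [ 0.0016  0.001  -1.    ] F [-0.22  0.43 -0.54] w 85.3 gf 0.0 q7 -0.18
shift cm (old axes) [-0.143 -0.112  6.435] (new axes) [-0.138 -0.1    6.435] turn deg [ 0.1  -0.05  0.16]
```

```bash
python3 -m pendant '[[[-0.1,-0.1,1,0.1,0,0.2],[-0.04,0,1.5,0,0,0],[0,0,1.5,0,0,0],[0,0,1.2,0,0,0],[0,0,0.8,0,0,0],[0,0,0.4,0,0,0],[0,0,0,0,0,0],[0,0,0,0,0,0]]]' 0 >/dev/null
python3 - <<'E'
from h import *
st(); plan(557.9,-61.7,77,94.65); save(cam("wrist"),"g1.png",None,1.4)
E
```

```text
t 9.25 pos [557.33 -63.51  76.68] yaw 94.46 tilt z [-1.e-03 -2.e-04 -1.e+00] F [ 1.   -0.56 -0.05] w 85.5 gf 0.0 q7 -0.24
shift cm (old axes) [ 0.176  0.071 -0.032] (new axes) [ 0.176  0.071 -0.032] turn deg [-0.06  0.01 -0.19]
```

View pics/g1.png

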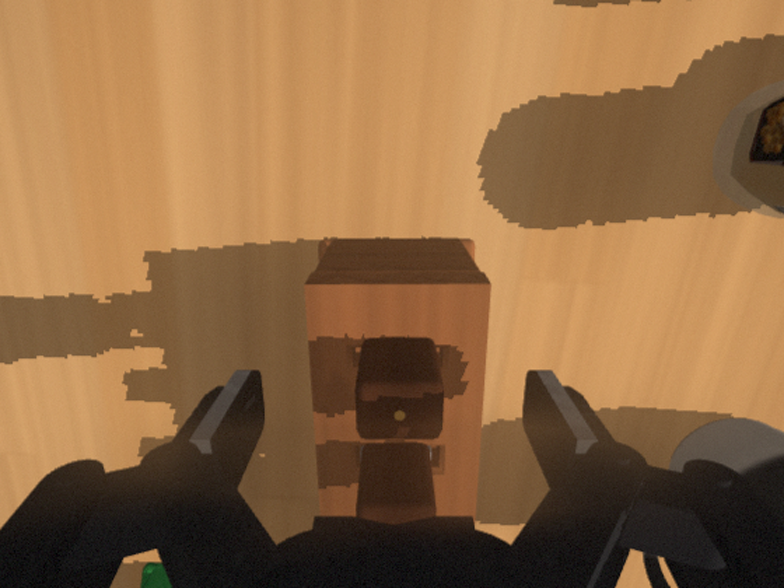

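The open fingers straddle the block with one dot, whose top is at about (400,410). I'll correct the small offset and recheck the block from close up.

```bash
python3 -m pendant '[[[0.17,0.07,0,0,0,0],[0,0,0,0,0,0],[0,0,0,0,0,0],[0,0,0,0,0,0]]]' 0 >/dev/null
python3 - <<'E'
from h import *
st(); plan(557.9,-61.7,77,94.65); c=cam("wrist");P=pts(c);Z=P[...,2]
m=((Z>100)&(Z<112)).astype(np.uint8);m[:200]=0;m[330:]=0;m[:,:240]=0;m[:,330:]=0
n,l,s,ce=cv2.connectedComponentsWithStats(m)
for i in range(1,n):
    if s[i,4]>100:
        w=np.array([ray(c,x,y,106)[:2] for y,x in zip(*np.where(l==i))],np.float32);print(s[i],cv2.minAreaRect(w),Z[l==i].mean())
E
```

```text
t 9.8 pos [557.57 -61.75  76.3 ] yaw 94.47 tilt z [-1.7e-03 -2.0e-04 -1.0e+00] F [ 0.64 -0.33  0.55] w 85.3 gf 0.0 q7 -0.24
shift cm (old axes) [ 0.003  0.033 -0.07 ] (new axes) [ 0.003  0.034 -0.07 ] turn deg [-0.1   0.   -0.18]
[ 253  270   63   48 2810] ((557.6895751953125, -59.29799270629883), (25.313817977905273, 22.201892852783203), 4.523127555847168) 105.29681588403281
```

```bash
python3 -m pendant '[[[0.05,0.03,-0.05,0,0,0],[0,0,0,0,0,0],[0,0,0,0,0,0],[0,0,0,0,0,0],[0,0,0,0,0,0],[0,0,0,0,0,0]]]' 1 60
python3 -m pendant '[[[0,0,-0.3,0,0,0],[0,0,-0.5,0,0,0],[0,0,-1,0,0,0],[0,0,-1.5,0,0,0],[0,0,-2,0,0,0],[0,0,-2.5,0,0,0],[0,0,-2.5,0,0,0],[0,0,-2.5,0,0,0],[0,0,-2,0,0,0],[0,0,-0.5,0,0,0]]]' - 60 >/dev/null
python3 - <<'E'
from h import *
st(); plan(518.8,252.4,225,179.5)
E
```

```text
time_s: 10.6
ee_pos: [558.0, -61.2, 77.0]
ee_rot: [-2.133, -2.306, 0.002]
contact_force: [0.4, -0.3, 3.2]
width: 25.2
gripper_force: 59.1
t 11.85 pos [558.98 -61.02 232.3 ] yaw 94.47 tilt z [ 1.9e-03 -7.0e-04 -1.0e+00] F [ 0.88  0.05 -1.79] w 25.0 gf 58.9 q7 -0.12
shift cm (old axes) [31.56  -1.563  0.702] (new axes) [ 4.291 31.306  0.73 ] turn deg [ 5.000e-02  1.200e-01 -8.503e+01]
```

```bash
python3 -m pendant '[[[1.5,-0.1,0,0,0,0],[3,-0.15,0,0,0,0],[4,-0.2,0,0,0,0],[4.5,-0.2,0,0,0,0],[4.5,-0.2,0,0,0,0],[4.5,-0.2,0,0,0,0],[4,-0.2,0,0,0,0],[3,-0.2,0,0,0,0],[2,-0.1,0,0,0,0],[0.5,0,0,0,0,-5],[0,0,0,0,0,-10],[0,0,0,0,0,-10]]]' - 60 >/dev/null; python3 -m pendant '[[[0,0,0,0,0,-10],[0,0,0,0,0,-10],[0,0,0,0,0,-10],[0,0,0,0,0,-10],[0,0,0,0,0,-10],[0,0,0,0,0,-7],[0,0,0,0,0,-3],[0,0,0,0,0,0],[0,0,0,0,0,0]]]' - 60 >/dev/null
python3 - <<'E'
from h import *
import pickle
st(); plan(518.8,252.4,185,179.5); c=cam("wrist"); pickle.dump(c,open("wh.pkl","wb"));t=cam("scene");pickle.dump(t,open("sh.pkl","wb"))
im=np.hstack([cv2.resize(c["pixels"][:260,130:430],(390,338)),cv2.resize(t["pixels"][150:360,130:370],(386,338))])
cv2.imwrite("pics/h1.png",im[:,:,::-1])
E
```

```text
t 14.47 pos [517.92 251.49 229.53] yaw 179.4 tilt z [-2.2e-03 -5.0e-04 -1.0e+00] F [ 0.18  0.09 -1.67] w 25.2 gf 58.9 q7 0.61
shift cm (old axes) [-0.097  0.094  4.453] (new axes) [-0.087  0.092  4.453] turn deg [-0.03 -0.12 -0.1 ]
```

View pics/h1.png

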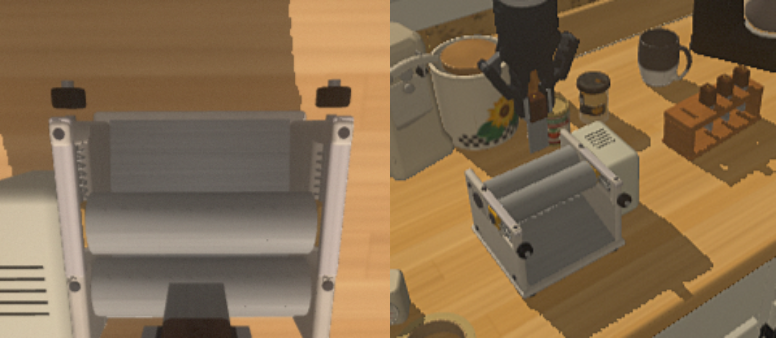

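Strip 1 hangs upright in the gripper and its lower end shows at about crop (195,283). I'll check where that end is relative to the nip.

```bash
python3 - <<'E'
from h import *
import pickle
c=pickle.load(open("wh.pkl","rb"));P=pts(c);g=cv2.cvtColor(c["pixels"],cv2.COLOR_RGB2GRAY)
for v in range(208,232,2): print(v,g[v,280],P[v,280].round(1),P[v,270].round(1))
for z in (169.5,172): print(ray(c,280,218,z).round(1))
E
```

```text
208 84 [525.9 248.8 117.7] [525.9 240.5 117.4]
210 85 [527.5 248.8 118.2] [527.  240.5 119.2]
212 88 [528.6 248.8 120. ] [528.2 240.6 120.7]
214 94 [530.1 248.8 120.6] [529.8 240.5 121.2]
216 102 [531.3 248.8 122.1] [531.5 240.5 121.5]
218 76 [513.  249.1 173.8] [513.  242.5 173.5]
220 70 [513.2 249.1 176.7] [512.9 242.7 177.3]
222 67 [513.4 249.1 179.8] [512.8 242.8 181.1]
224 68 [513.7 249.1 182.3] [513.2 242.9 183.5]
226 72 [513.3 249.1 186.7] [513.9 242.9 185.1]
228 69 [513.4 249.1 189.6] [513.2 243.  189.7]
230 68 [513.4 249.1 192.6] [512.8 243.2 193.8]
[514.7 249.1 169.5]
[513.7 249.1 172. ]
```

The strip's middle is at x ≈ 515.7 and must be at 518.7, so I'll shift +3 mm in x and descend to just above the nip.

```bash
python3 -m pendant '[[[-0.15,0,0.6,0,-0.1,0],[-0.15,0,1,0,0,0],[0,0,1,0,0,0],[0,0,1,0,0,0],[0,0,0.8,0,0,0],[0,0,0.4,0,0,0],[0,0,0.3,0,0,0],[0,0,0,0,0,0],[0,0,0,0,0,0]]]' - 60 >/dev/null
python3 - <<'E'
from h import *
st(); c=cam("wrist");P=pts(c)
for v in range(190,260,5): print(v,P[v,270].round(1),P[v,290].round(1))
E
```

```text
t 15.7 pos [521.19 251.71 179.08] yaw 179.47 tilt z [ 4.e-04  0.e+00 -1.e+00] F [-0.17 -0.6  -1.01] w 25.2 gf 58.9 q7 0.57
190 [496.9 243.3 124.5] [496.9 255.9 125. ]
195 [500.1 243.2 124.7] [500.2 255.9 124.9]
200 [503.8 243.1 123.8] [503.6 255.9 124.7]
205 [508.4 242.9 120.4] [508.1 256.  121.6]
210 [513.4 242.7 116. ] [513.5 256.1 116.2]
215 [521.3 242.2 105. ] [521.3 256.4 105.3]
220 [516.7 242.9 125.9] [516.9 255.9 125.8]
225 [516.8 243.2 134.3] [517.2 255.7 133.6]
230 [516.4 243.4 142.9] [516.9 255.4 142.1]
235 [516.3 243.7 150.3] [516.8 255.2 149.6]
240 [516.8 243.8 156.1] [517.  255.1 155.8]
245 [508.8 244.7 178.6] [509.7 254.5 177.1]
250 [508.9 244.8 183.7] [508.9 254.3 184. ]
255 [509.  245.  188.5] [509.3 254.2 188.1]
```

```bash
python3 -m pendant '[[[0,0,0.2,0,0,0],[0,0,0.2,0,0,0],[0,0,0.2,0,0,0],[0,0,0.2,0,0,0],[0,0,0.1,0,0,0],[0,0,0,0,0,0]]]' - 60; python3 -m pendant '[[[0,0,0.1,0,0,0],[0,0,0.1,0,0,0],[0,0,0,0,0,0]]]' - 60;
```

```text
time_s: 16.5
ee_pos: [521.0, 251.6, 169.7]
ee_rot: [-0.014, -3.141, 0.0]
contact_force: [0.0, -0.1, -1.8]
width: 25.2
gripper_force: 58.9
time_s: 16.88
ee_pos: [521.2, 251.6, 167.8]
ee_rot: [0.015, 3.141, -0.0]
contact_force: [-0.5, 0.2, 0.4]
width: 24.9
gripper_force: 58.9
```

```bash
for i in 1; do python3 -m pendant '[[[0,0,0.1,0,0,0],[0,0,0,0,0,0]]]' - 60 | grep -E "pos|contact"; done; python3 -m pendant '[[[0,0,0.1,0,0,0],[0,0,0,0,0,0]]]' - 60 | grep -E "pos|contact"
```

```text
ee_pos: [521.2, 251.7, 166.9]
contact_force: [1.6, 0.1, -0.3]
ee_pos: [521.3, 251.8, 166.5]
contact_force: [-1.3, -1.4, 5.3]
```

```bash
python3 -m pendant '[[[0,0,0.1,0,0,0],[0,0,0,0,0,0]]]' - 60 | grep -E "pos|contact"
```

```text
ee_pos: [521.3, 252.0, 166.0]
contact_force: [-0.7, -0.2, 7.8]
```

```bash
python3 -m pendant '[[[0,0,0.1,0,0,0],[0,0,0,0,0,0]]]' - 60 | grep -E "pos|contact"
```

```text
ee_pos: [521.2, 252.2, 165.1]
contact_force: [-1.5, -1.5, 7.9]
```

```bash
python3 -m pendant '[[[0,0,0.1,0,0,0],[0,0,0,0,0,0]]]' - 60 | grep -E "pos|contact"
```

```text
ee_pos: [521.1, 252.4, 164.1]
contact_force: [-1.8, -0.8, 8.7]
```

```bash
python3 -m pendant '[[[0,0,0.1,0,0,0],[0,0,0,0,0,0]]]' - 60 | grep -E "pos|contact"
```

```text
ee_pos: [521.0, 252.5, 163.0]
contact_force: [-1.9, -0.8, 7.4]
```

```bash
python3 -m pendant '[[[0,0,0.1,0,0,0],[0,0,0.1,0,0,0],[0,0,0.1,0,0,0],[0,0,0.1,0,0,0],[0,0,0,0,0,0]]]' - 60 | grep -E "pos|contact"
```

```text
ee_pos: [521.0, 252.7, 158.9]
contact_force: [-2.3, 0.8, 6.1]
```

```bash
python3 -m pendant '[[[0,0,0.1,0,0,0],[0,0,0.1,0,0,0],[0,0,0.1,0,0,0],[0,0,0.1,0,0,0],[0,0,0,0,0,0]]]' - 60 | grep -E "pos|contact"
```

```text
ee_pos: [521.0, 252.7, 154.9]
contact_force: [-1.3, 0.7, 7.2]
```

```bash
python3 -m pendant '[[[0,0,0.1,0,0,0],[0,0,0.1,0,0,0],[0,0,0.1,0,0,0],[0,0,0.1,0,0,0],[0,0,0,0,0,0],[0,0,0,0,0,0]]]' - 60 | grep -E "pos|contact"; python3 -c "
from h import *
st()"
```

```text
ee_pos: [521.0, 252.8, 150.9]
contact_force: [-1.5, 0.2, 5.4]
t 20.38 pos [521.   252.77 150.88] yaw 179.51 tilt z [ 8.0e-04  1.2e-03 -1.0e+00] F [-1.47  0.15  5.42] w 25.3 gf 60.0 q7 0.54
```

It enters at about 9 N and then slides at a steady 6 to 8 N, so it binds. A short pull back should reverse the drag if the rollers really grip it.

```bash
python3 -m pendant '[[[0.04,0,-0.1,0,0,0],[0,0,-0.1,0,0,0],[0,0,-0.1,0,0,0],[0,0,0,0,0,0]]]' - 60 | grep -E "pos|contact"; python3 - <<'E'
from h import *
st(); c=cam("wrist");P=pts(c)
for v in range(205,260,6): print(v,P[v,270].round(1),P[v,290].round(1))
E
```

```text
ee_pos: [520.7, 251.5, 152.5]
contact_force: [3.2, 2.4, -6.9]
t 20.88 pos [520.71 251.5  152.54] yaw 179.46 tilt z [-2.e-04 -1.e-04 -1.e+00] F [ 3.19  2.41 -6.88] w 24.7 gf 59.2 q7 0.54
205 [497.4 243.8 124.1] [497.1 254.9 125.2]
211 [501.3 243.7 123.2] [501.1 255.  123.9]
217 [505.1 243.6 122.7] [505.5 255.  121.8]
223 [510.3 243.4 118.9] [510.5 255.1 118.7]
229 [516.6 243.1 113.1] [515.6 255.2 115.9]
235 [516.5 243.4 122.3] [516.1 255.  123.3]
241 [516.  243.7 131.4] [516.5 254.8 130.6]
247 [509.  244.5 152.9] [508.6 254.1 153.9]
253 [508.1 244.7 160.9] [508.7 254.  159.9]
259 [508.5 244.9 165.8] [508.9 253.8 165.3]
```

The drag reverses to −7 N, so the rollers grip strip 1. I'll unload it, open the fingers gently and back off upwards.

```bash
python3 -m pendant '[[[-0.03,0,0.1,0,0,0],[0,0,0.1,0,0,0],[0,0,0,0,0,0]]]' - 30 | grep -E "pos|contact"; python3 -m pendant '[[[0,0,0,0,0,0],[0,0,0,0,0,0],[0,0,0,0,0,0],[0,0,0,0,0,0]]]' 0.35 30; python3 - <<'E'
from h import *
st(); c=cam("wrist");P=pts(c); save(c,"rel.png",None,1.4)
for v in range(223,260,6): print(v,P[v,270].round(1),P[v,290].round(1))
E
```

```text
ee_pos: [520.9, 251.6, 151.9]
contact_force: [-0.1, -0.1, 5.4]
time_s: 21.8
ee_pos: [520.9, 251.5, 150.7]
ee_rot: [-0.015, -3.141, 0.001]
contact_force: [0.1, -0.8, -0.2]
width: 55.8
gripper_force: 0.0
t 21.8 pos [520.91 251.47 150.72] yaw 179.46 tilt z [-2.e-04 -4.e-04 -1.e+00] F [ 0.14 -0.81 -0.24] w 55.8 gf 0.0 q7 0.54
223 [509.  243.5 120.9] [509.6 255.  119.5]
229 [516.4 243.1 112.3] [516.1 255.1 113.2]
235 [516.3 243.3 121.2] [516.6 254.9 120.8]
241 [515.7 243.6 130.6] [516.2 254.7 129.8]
247 [508.4 244.5 152.6] [508.8 254.1 152.1]
253 [508.5 244.7 158.6] [509.2 253.9 157.4]
259 [509.  244.8 163.3] [508.3 253.7 164.9]
```

View pics/rel.png

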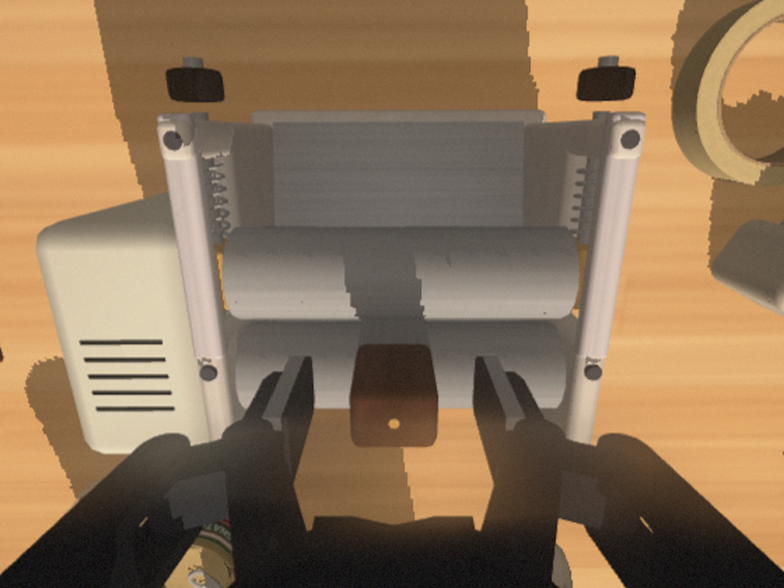

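The block with one dot stands at (393,395) between the open fingers, upright and clear of the rollers. I'll retreat straight up and verify.

```bash
python3 -m pendant '[[[0,0,-0.5,0,0,0],[0,0,-1,0,0,0],[0,0,-1.5,0,0,0],[0,0,-2,0,0,0],[0,0,-3,0,0,0],[0,0,-3,0,0,0],[-2,0,-2,0,0,0],[-3,0,0,0,0,0],[-3,0,0,0,0,0],[0,0,0,0,0,0],[0,0,0,0,0,0],[0,0,0,0,0,0]]]' 0.35 30 >/dev/null; python3 - <<'E'
from h import *
st(); c=cam("wrist");t=cam("scene");P=pts(c);Z=P[...,2]
m=((Z>150)&(Z<200)).astype(np.uint8);m[:,:200]=0;m[:,360:]=0;m[200:]=0;print("block pts",m.sum(),P[m>0].mean(0) if m.sum() else None, np.percentile(Z[m>0],95) if m.sum() else None)
im=np.hstack([cv2.resize(c["pixels"][:260,130:430],(390,338)),cv2.resize(t["pixels"][150:360,130:370],(386,338))])
cv2.imwrite("pics/f.png",im[:,:,::-1])
E
```

```text
t 23.35 pos [600.05 251.34 281.49] yaw 179.54 tilt z [ 4.e-04 -1.e-04 -1.e+00] F [ 0.17  0.01 -0.12] w 55.6 gf 0.0 q7 0.7
block pts 1050 [518.59363763 249.55213336 180.54618568] 182.0051032725451
```

View pics/f.png

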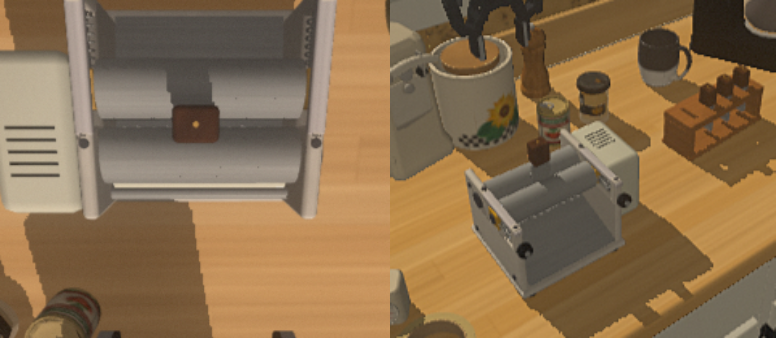

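Strip 1 stands upright in the nip, seen at crop (195,125). Its block top is at z ≈ 181, which puts the end about 13 mm below the nip. The other three strips are in the rack.

```bash
python3 -c "
from h import *
print(ctrl.finish_job())"
```

```text
the job is handed in; nothing more can be done
None
```

Strip 1 (5 mm) is the first strip to bind: I left it standing upright by itself in the nip, its end about 13 mm through, with strips 2–4 untouched in the rack (camera gap estimate about 4 mm), and the job is handed in with no result shown.

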